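# Lay the upended carton flat in the transport case and shut the lid

## Robot

A 6-joint arm with a two-finger parallel gripper is mounted at the origin on the work surface; the furniture and walls round the work are solid. World frame = base frame: x ahead of the robot, y to its left, z up, the work surface at z = 0. Lengths are in m, angles in rad, forces in N, time in s.
With the tool pointing down it reaches from about 0.375 to 0.975 m from the base axis. Payload 3.8 kg.
Tool frame: the origin (TCP) lies midway between the tips of the shut fingers; the grasp point (between the pads) lies 19 mm behind it; z points along the fingers, y is the line along which they close (so a half turn about z gives the same grasp; the last joint's range is limited). The gripper opens to 88 mm and grips with 3 to 60 N. Pads are 18 mm wide; open, the fingers measure 123 mm over their backs; the gripper's body (75 mm by 187 mm) begins 45 mm behind the grasp point.
Start: joints at [-1.303, 0.264, 1.604, -0, 1.274, -0.037], TCP at [0.203, -0.644, 0.239] pointing down, gripper open.
Joint ranges: [-2.63, 2.63], [-0.94, 2.18], [0.31, 2.57], [-1.31, 4.45], [0, 2.66], [-2.55, 2.55]. Speed limits (rad/s): [2.57, 2.57, 3.14, 3.14, 3.14, 3.14].

## Interface

Orientations are given as a rotation vector (axis times angle).
In Python, from cell import manip, inverse_kinematics, cams, order gives the robot as it stands. Calls block until the motion is done:
- manip.move_pose(position, orientation): joint-space move of the TCP to a pose.
- manip.move_linear(position, rate=0.15, rot=None): straight line of the TCP; rot=None keeps the orientation; rate is the mean speed in m/s.
- manip.set_joints(angles): joint-space move.
- manip.set_gripper(opening, force=None): finger opening in m; force is the grip in N (None keeps the last); returns when the fingers have stopped.
- manip.dwell(seconds).
- inverse_kinematics(position, orientation): joint angles nearest the present ones, or None.
- manip.state(): the state.
- cams.capture(name): name is "side" or "top"; returns a dict with "image" (480x640x3 uint8, blue, green, red), "z_map" (480x640 float32, m along the optical axis (not along the pixel's ray), 0 where there is no reading), "intrinsics" (3x3 intrinsics, pixels), "position" and "orientation" of the camera in the world. Camera axes: x right, y down, z forward; pixel columns grow to the right and rows downward; lengths in m; the calibration is good to about 2 mm. A picture is of the moment at which its call begins.
A pose or a line that the arm cannot do raises manip.IKError and nothing moves.
- order.close_job(): hands the job in; it is judged then, once.
The state is a dict: "clock": time; "joint_pos": joint angles; "joint_velocities": joint speeds; "tau": joint torques, N m; "tool_pos": TCP position; "tcp_rot": TCP orientation; "contact_force": force on the tool from outside, world axes, zero at the start; "moment": the same for the moment, N m; "gripper_width": finger opening in m; "grasp_force": force on a finger pad.
Only numpy, scipy, OpenCV 4.12 (cv2) and the standard library are available. Lean on these libraries where they do the work, as an engineer would, in place of code of your own. Each camera call takes 0.05 s, during which the arm holds its last target. There are 200 camera calls.

## Task

One medicine carton in the open transport case still stands on end, so the lid cannot shut. Push it over, toward the hinge side, so that it lies flat on its broad side in its bay like the other two, and only then swing the lid over and press it fully shut. Do it all by pushing with the fingers, lift and carry nothing, do not crush a carton, leave the two lying cartons lying in the case, and do not knock the little vials on the table about.

Things in the scene. Friction and masses are not known exactly. Their poses are not given: they have to be found in the camera images.
- case: transport case, fixed: grey, 134 (x) x 216 (y) mm, walls 4 mm thick, rim 38 mm above the table, black foam floor 8 mm above it. Two dividers along x, 28 mm high, make three bays 126 mm long and 67 mm wide, 70 mm centre to centre. Origin: middle of the underside; x points away from the robot to the hinge side, y left. A bail handle at the front (-x) reaches 18 mm out, 17 mm up.
- lid (a joint): blue lid, 134 x 216 mm, 20 mm deep, hinged along the case's far (+x) side: 0 = shut, 1.57 = upright, 1.95 = its stop, leaning back. Friction hinge: the lid stays where it is left and follows a push of 1 to 3 N at its free edge. Its flat outer face lies 20 mm off the hinge line (58 mm above the table when shut). Shut, it leaves 47 mm of height inside, enough only for cartons lying on a broad side.
- lid_hinge (a point): middle of the lid's hinge line, which runs along the case's y: 71.5 mm from the case's origin along its +x, 38 mm above the table
- lid_front (a point): middle of the lid's free front edge at its outer face, 138.5 mm out from the hinge line; 58 mm above the table when shut. A lip 44 mm wide below it sticks out 7 mm further
- carton_up: purple and white carton, 59 x 37 x 70 mm, about 80 g. Origin: middle of its 59 x 37 mm bottom end; own z along the 70 mm length, x across the 59 mm width, y through the 37 mm thickness. Stands on end in one of the bays, near its front end, a broad side toward the robot, its top 78 mm above the table. The foam grips it: a push near its top tips it.
- carton_up_mid (a point): centre of the standing carton (35 mm from its bottom end): 43 mm above the table while it stands, 26.5 mm when it lies on a broad side. From it to the hinge side its bay is empty
- carton_flat_a: purple and white carton, 59 x 37 x 70 mm, about 80 g. Origin: middle of its 59 x 37 mm bottom end; own z along the 70 mm length, x across the 59 mm width, y through the 37 mm thickness. Lies on a broad side in another bay, upper face 45 mm above the table.
- carton_flat_a_mid (a point): centre of that carton
- carton_flat_b: purple and white carton, 59 x 37 x 70 mm, about 80 g. Origin: middle of its 59 x 37 mm bottom end; own z along the 70 mm length, x across the 59 mm width, y through the 37 mm thickness. Lies like the one before, in the remaining bay.
- carton_flat_b_mid (a point): centre of that carton
- vial_2: small white vial with a coloured cap, 19 mm across, 38 mm tall, standing loose on the table to the right of the case and nearer the robot; origin in the middle of its base, z up
- vial_3: small white vial with a coloured cap, 19 mm across, 38 mm tall, standing loose on the table to the right of the case and nearer the robot; origin in the middle of its base, z up
- vial_4: small white vial with a coloured cap, 19 mm across, 38 mm tall, standing loose on the table to the right of the case and nearer the robot; origin in the middle of its base, z up
- vial_5: small white vial with a coloured cap, 19 mm across, 38 mm tall, standing loose on the table to the right of the case and nearer the robot; origin in the middle of its base, z up
Things that resemble listed ones, but are neither listed nor needed, are in the scene too. Leave any red look-alike of the carton_up alone.

How it is judged:
By the outcome, as a careful person would: the job done as asked, in the order asked, and still so for the second after the job is handed in, with the robot touching nothing.
It also fails if it takes over 48 s, if anything falls off the work surface, if the arm or the gripper's body presses on something with over 40 N, if the wrist force passes 120 N, or if a joint passes its speed limit or range.

## Working session

There is one attempt and no reset: what is moved stays moved. The work goes in short steps, each a Python script; the robot and the scene stay as the last script left them, time stands still between calls to the robot, and variables do not carry over. Pictures are saved under pics/ and viewed, at most 10 in all, crops included, and the job is handed in when it is done.

```bash
mkdir -p pics; ls; python3 - <<'E'
from cell import manip,cams
import cv2,pickle
print(manip.state())
for n in("top","side"):
    c=cams.capture(n);cv2.imwrite(f"pics/{n}0.png",c["image"]);pickle.dump(c,open(f"{n}0.pkl","wb"));print(n,c["intrinsics"],c["position"],c["orientation"])
E
```

```text
pics
{'clock': 0.0, 'joint_pos': array([-1.30292985e+00,  2.64754368e-01,  1.60534430e+00, -2.06334852e-05,
        1.27369180e+00, -3.69147550e-02]), 'joint_velocities': array([-0.00083421, -0.00189512,  0.00102534, -0.00133776, -0.0015464 ,
       -0.00072152]), 'tau': array([-4.92341042e-04, -5.02105844e+01, -3.56867695e+01,  7.28591415e-02,
        2.92075553e-02, -1.72804748e-04]), 'tool_pos': array([ 0.20235483, -0.64322426,  0.23740322]), 'tcp_rot': array([-3.10302764e+00, -4.76576727e-01,  4.28251824e-04]), 'contact_force': array([-0.7351028 , -0.40329582,  0.65046503]), 'moment': array([-0.02436331, -0.01341571,  0.02678492]), 'grasp_force': 0.0, 'gripper_width': 0.0881257506412668}
top [[554.34094414   0.         323.61418901]
 [  0.         554.34094414 236.15689744]
 [  0.           0.           1.        ]] [0.29218798 0.09907255 1.28392645] [-2.11834349  2.18169532 -0.15409574]
side [[434.0020052   0.        321.294066 ]
 [  0.        434.0020052 243.4610254]
 [  0.          0.          1.       ]] [ 0.18763284 -0.57233894  0.54120753] [-2.12215512  0.40882723 -0.20792005]
```

View pics/top0.png

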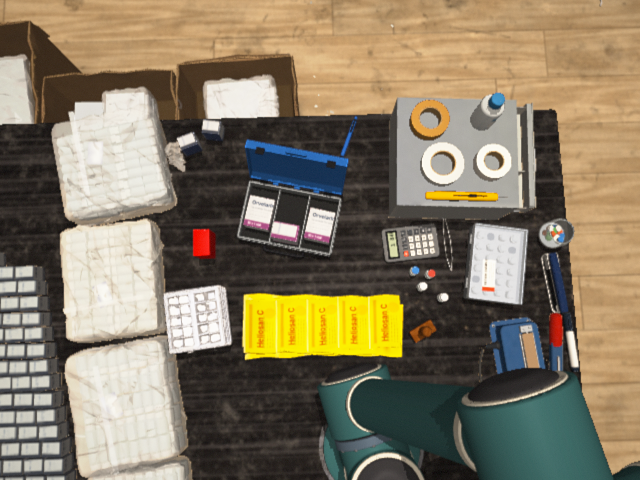

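View pics/side0.png

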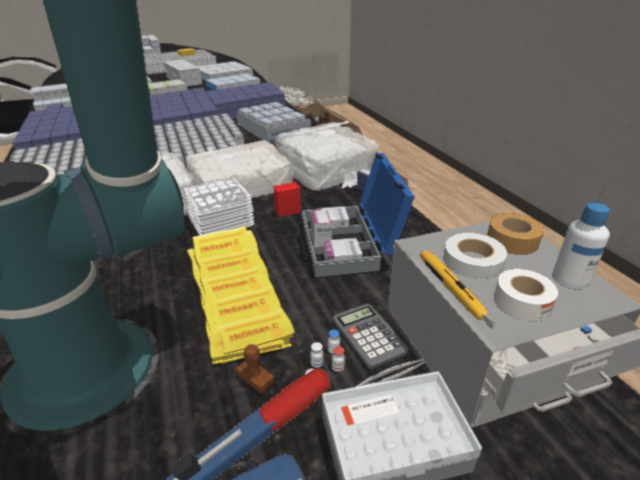

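Top view: the case is at about (290,215), its lid open at (295,168). Carton candidates are:
- The middle bay carton at (285,232), short in view and near the front, so probably the standing one.
- The lying cartons at (258,212) and (320,225).
- The red look-alike at (203,243), outside the case.

The vials are at (414,271), (431,273), (423,287) and (443,297). Next I'll check a close crop and measure.

```bash
cat > h.py <<'E'
import numpy as np,cv2,pickle
from scipy.spatial.transform import Rotation as R
def cloud(c):
    K=c["intrinsics"];v,u=np.mgrid[:480,:640];z=c["z_map"]
    p=np.stack([(u-K[0,2])/K[0,0]*z,(v-K[1,2])/K[1,1]*z,z],-1)
    return p@R.from_rotvec(c["orientation"]).as_matrix().T+c["position"]
def onplane(c,uv,h):
    K=c["intrinsics"];uv=np.atleast_2d(uv).astype(float)
    d=np.c_[(uv-K[:2,2])/[K[0,0],K[1,1]],np.ones(len(uv))]@R.from_rotvec(c["orientation"]).as_matrix().T
    return c["position"]+d*((h-c["position"][2])/d[:,2])[:,None]
E
python3 - <<'E'
from h import *
np.set_printoptions(precision=4,suppress=True)
c=pickle.load(open("top0.pkl","rb"));P=cloud(c);im=c["image"]
hsv=cv2.cvtColor(im,cv2.COLOR_BGR2HSV)
roi=np.zeros((480,640),bool);roi[130:270,225:365]=1
x0=im[130:270,225:365];a=cv2.resize(x0,None,fx=4,fy=4,interpolation=cv2.INTER_CUBIC);cv2.imwrite("pics/crop.png",a)
# heights
for n,m in (("blue",(hsv[...,0]>95)&(hsv[...,0]<125)&(hsv[...,1]>120)),("tall",(P[...,2]>.07)&(P[...,2]<.09)&~((hsv[...,0]>95)&(hsv[...,0]<125)&(hsv[...,1]>120))),
  ("flat",(P[...,2]>.0415)&(P[...,2]<.05)),("rim",(P[...,2]>.030)&(P[...,2]<.042))):
    m=m&roi&(c["z_map"]>0)
    k,l,s,ce=cv2.connectedComponentsWithStats(m.astype(np.uint8))
    for i in range(1,k):
        if s[i,4]<60: continue
        q=P[l==i];r=cv2.minAreaRect((q[:,:2]*1000).astype(np.float32))
        print(n,s[i],ce[i],q.mean(0),"z",np.percentile(q[:,2],[2,50,98]),"rect",r)
E
```

```text
blue [ 245  130  108   65 3807] [297.3152 166.42  ] [0.616  0.1461 0.0949] z [0.0008 0.0902 0.1747] rect ((639.6905517578125, 141.66954040527344), (163.01727294921875, 258.1379699707031), 2.836702346801758)
tall [271 221  29  21 442] [284.6787 231.4457] [0.4751 0.1781 0.0776] z [0.0723 0.0777 0.0823] rect ((475.4429626464844, 178.49118041992188), (58.47760772705078, 36.70279312133789), 76.75552368164062)
flat [250 170  92  26 701] [295.923  182.7033] [0.5922 0.1524 0.0444] z [0.0417 0.0439 0.0496] rect ((591.0997924804688, 152.48895263671875), (212.28924560546875, 29.108415603637695), 76.91045379638672)
flat [243 196  32  34 684] [258.7368 212.4649] [0.5254 0.2383 0.0448] z [0.0417 0.0447 0.0491] rect ((525.933349609375, 238.73397827148438), (58.42776107788086, 70.40432739257812), 76.54080963134766)
flat [304 208  31  35 697] [318.8953 225.0473] [0.4925 0.1026 0.0449] z [0.0417 0.0448 0.0491] rect ((492.7154846191406, 102.26486206054688), (57.95514678955078, 70.35210418701172), 75.98980712890625)
rim [237 177 105  79 982] [289.3707 211.2179] [0.5281 0.1692 0.0369] z [0.0307 0.0372 0.0418] rect ((523.6737060546875, 168.0433349609375), (220.9495849609375, 162.82894897460938), 76.6117935180664)
```

View pics/crop.png

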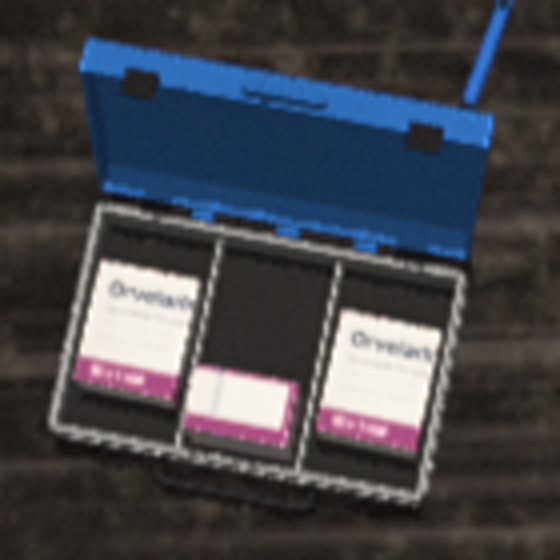

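The crop confirms it. The standing carton is in the middle bay, at crop (242,405), with its top measured at 78 mm. The two lying ones have tops at 45 mm. Next I'll get the case frame, lid angle and obstacle heights.

```bash
python3 - <<'E'
from h import *
np.set_printoptions(precision=4,suppress=True)
c=pickle.load(open("top0.pkl","rb"));P=cloud(c);im=c["image"]
k=np.array([[97,205],[465,268],[420,500],[50,430]])/4+[225,130]-.4
q=onplane(c,k,.038);print(q,q.mean(0));d=[np.linalg.norm(q[i]-q[i-1]) for i in range(4)];print(d)
e=(q[0]+q[3]-q[1]-q[2]);print("yaw",np.arctan2(e[1],e[0])-np.pi/2)
th=np.deg2rad(-13.3);o=q.mean(0)[:2];A=np.array([[np.cos(th),-np.sin(th)],[np.sin(th),np.cos(th)]])
print("tall in case",(np.array([.4754,.1785])-o)@A,(np.array([.5259,.2387])-o)@A,(np.array([.4927,.1023])-o)@A)
hsv=cv2.cvtColor(im,cv2.COLOR_BGR2HSV);b=(hsv[...,0]>95)&(hsv[...,0]<125)&(hsv[...,1]>120);b[:, :225]=0;b[:,365:]=0;b[:130]=0;b[200:]=0
L=P[b&(P[...,2]>.05)];X=(L[:,:2]-o)@A
for z in np.arange(.05,.18,.015):
    m=abs(L[:,2]-z)<.004
    if m.sum()>5:print(z,m.sum(),np.percentile(X[m,0],[5,50,95]))
print("box",np.percentile(P[95:220,390:535,2],[50,90,100]))
E
```

```text
[[0.6013 0.2608 0.038 ]
 [0.5581 0.0504 0.038 ]
 [0.4252 0.0803 0.038 ]
 [0.4713 0.2889 0.038 ]] [0.514  0.1701 0.038 ]
[np.float64(0.13295148785253844), np.float64(0.21481664270916745), np.float64(0.13618555275251049), np.float64(0.21357273732468504)]
yaw -0.20985325785661946
tall in case [-0.0395 -0.0007] [-0.0042  0.0695] [-0.0051 -0.0709]
0.05 82 [0.0826 0.0917 0.0939]
0.065 162 [0.0906 0.0951 0.0975]
0.08 166 [0.0939 0.0986 0.1011]
0.095 178 [0.0995 0.1025 0.1046]
0.11 192 [0.0997 0.1061 0.1085]
0.125 172 [0.1067 0.1099 0.1123]
0.14 45 [0.0997 0.1122 0.1134]
0.155 8 [0.0992 0.1029 0.1182]
0.16999999999999998 680 [0.1048 0.1139 0.1216]
box [0.1517 0.1812 1.2839]
```

```bash
cat >> h.py <<'E'
from cell import manip,cams
TH=-.228;O=np.array([.514,.1701])
def W(x,y,z): return [O[0]+x*np.cos(TH)-y*np.sin(TH),O[1]+x*np.sin(TH)+y*np.cos(TH),z]
PS=TH+np.pi
ROT=np.pi*np.array([np.cos(PS/2),np.sin(PS/2),0])
def st(t=""):
    s=manip.state();print(t,round(s["clock"],2),s["tool_pos"].round(4),s["contact_force"].round(2),s["joint_pos"].round(2))
E
python3 - <<'E'
from h import *
manip.set_gripper(0.0,20)
p=manip.state()["tool_pos"];manip.move_linear([p[0],p[1]+.08,.36],rate=.25);st()
manip.move_pose(W(-.10,-.001,.25),ROT);st()
manip.move_linear(W(-.09,-.001,.067),rate=.2);st("down")
manip.move_linear(W(-.045,-.001,.067),rate=.05);st("push")
manip.move_linear(W(-.025,-.001,.067),rate=.05);st("push2")
manip.dwell(.3)
manip.move_linear(W(-.10,-.001,.2),rate=.25);st()
for n in("top","side"):
    c=cams.capture(n);pickle.dump(c,open(n+"1.pkl","wb"))
    x=c["image"][130:270,225:365] if n=="top" else c["image"][140:300,270:430]
    cv2.imwrite(f"pics/{n}1.png",cv2.resize(x,None,fx=3,fy=3))
a,b=[cv2.resize(cv2.imread(f"pics/{n}1.png"),(400,400)) for n in("top","side")]
cv2.imwrite("pics/both1.png",np.hstack([a,b]))
E
```

```text
2.13 [ 0.2025 -0.5638  0.359 ] [ 0.12 -0.02 -0.04] [-1.27  0.07  1.61 -0.    1.46 -0.  ]
 4.92 [0.4168 0.1913 0.2501] [-0.34 -1.37  0.99] [ 0.38 -0.16  2.03 -0.    1.27 -0.97]
down 5.99 [0.427  0.1898 0.068 ] [-0.32  0.42 -0.23] [ 0.36  0.05  2.2   0.    0.89 -0.98]
push 7.04 [0.4696 0.1792 0.0668] [ 0.58 -1.29  0.74] [ 0.32  0.12  2.13  0.    0.9  -1.03]
push2 7.59 [0.4896 0.1746 0.0669] [ 0.   -0.21  0.46] [ 0.29  0.15  2.09  0.    0.9  -1.05]
 8.65 [0.4161 0.1915 0.1993] [-0.23 -0.45 -1.83] [ 0.38 -0.13  2.09 -0.    1.17 -0.97]
```

View pics/both1.png

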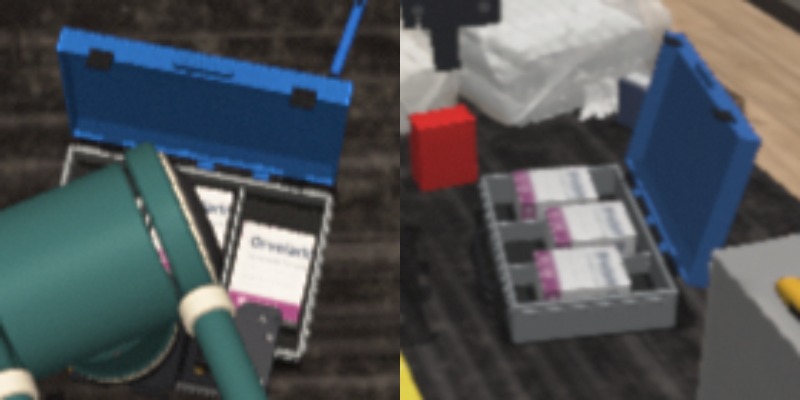

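All three cartons appear to lie flat: the side crop shows them at (555,190), (590,225) and (580,270). I'll confirm that numerically, then swing the lid.

```bash
python3 - <<'E'
from h import *
c=pickle.load(open("side1.pkl","rb"));P=cloud(c);A=np.array([[np.cos(TH),-np.sin(TH)],[np.sin(TH),np.cos(TH)]])
X=(P[...,:2]-O)@A;Z=P[...,2]
m=(abs(X[...,1])<.03)&(X[...,0]>-.055)&(X[...,0]<.06)&(Z>.039)&(Z<.1)
print(np.percentile(Z[m],[5,50,97]),np.percentile(X[m],[3,97],axis=0))
assert np.percentile(Z[m],97)<.052
manip.move_linear(W(-.05,0,.30),rate=.3)
manip.move_linear(W(.165,0,.30),rate=.3)
manip.move_linear(W(.165,0,.136),rate=.2);st("behind")
manip.move_linear(W(.1005,0,.137),rate=.12);st("90")
hx,hz=.0715,.038
for d,r in((75,.1),(60,.1),(45,.1),(30,.103),(18,.108),(8,.112),(2,.114)):
    t=np.deg2rad(d)
    manip.move_linear(W(hx-r*np.cos(t)+.02*np.sin(t)+.009,0,hz+r*np.sin(t)+.02*np.cos(t)),rate=.12);st(d)
E
```

```text
[0.04166795 0.0455957  0.04728678] [[-0.01667329 -0.02920841]
 [ 0.05033079  0.02566698]]
behind 11.11 [0.6756 0.1332 0.1379] [-1.05  0.14 -0.38] [ 0.16  0.36  1.67  0.    1.11 -1.18]
90 11.8 [0.6122 0.1475 0.1376] [ 0.36 -0.31  1.26] [ 0.2   0.26  1.81  0.    1.08 -1.15]
75 12.18 [0.5859 0.1534 0.1395] [-0.03 -0.33 -0.19] [ 0.21  0.21  1.86  0.    1.07 -1.13]
60 12.55 [0.5604 0.1593 0.1344] [ 0.04 -0.34  0.17] [ 0.23  0.18  1.91  0.    1.05 -1.11]
45 12.93 [0.5372 0.1647 0.1227] [ 0.59 -0.56 -0.08] [ 0.25  0.15  1.96 -0.    1.03 -1.09]
30 13.31 [0.5152 0.1698 0.1067] [-0.7   0.19  0.47] [ 0.27  0.14  2.02 -0.    0.99 -1.07]
18 13.66 [0.498  0.1736 0.0901] [ 0.54 -0.7  -0.2 ] [ 0.29  0.13  2.06 -0.    0.95 -1.05]
8 13.98 [0.4866 0.1762 0.073 ] [-0.62 -0.09 -0.04] [ 0.3   0.14  2.09 -0.    0.92 -1.04]
2 14.24 [0.4817 0.1773 0.0617] [-0.09  0.72 -0.93] [ 0.3   0.14  2.11 -0.    0.89 -1.04]
```

```bash
python3 - <<'E'
from h import *
z=.061;x,y=W(-.04,0,0)[:2]
while z>.052:
    manip.move_linear([x,y,z],rate=.02);f=manip.state()["contact_force"][2];print(round(z,4),f.round(1),manip.state()["tool_pos"][2].round(4))
    if f>15:break
    z-=.001
manip.dwell(.3);st("pressed")
manip.move_linear([x,y,.15],rate=.2)
manip.move_linear(W(-.15,-.35,.35),rate=.3);st()
for n in("top","side"):
    c=cams.capture(n);P=cloud(c)
    A=np.array([[np.cos(TH),-np.sin(TH)],[np.sin(TH),np.cos(TH)]]);X=(P[...,:2]-O)@A;Z=P[...,2]
    for x0 in(-.055,-.03,0,.03,.055):
        m=(abs(X[...,0]-x0)<.006)&(abs(X[...,1])<.09)&(Z>.02)&(Z<.25);print(n,x0,m.sum(),np.median(Z[m]).round(4) if m.any() else None)
    cv2.imwrite(f"pics/{n}2.png",c["image"])
a,b=[cv2.imread(f"pics/{n}2.png") for n in("top","side")]
cv2.imwrite("pics/both2.png",np.hstack([cv2.resize(a[120:320,220:460],(400,333)),cv2.resize(b[140:390,250:550],(400,333))]))
E
```

```text
0.061 -1.1 0.0611
0.06 0.2 0.06
0.059 0.3 0.0589
0.058 4.1 0.0584
0.057 11.8 0.0583
0.056 18.3 0.0582
pressed 16.31 [0.4752 0.1792 0.0582] [-7.17 -1.95 18.04] [ 0.31  0.14  2.12 -0.    0.88 -1.03]
 18.47 [ 0.2886 -0.1363  0.349 ] [-0.33  0.35  0.15] [-0.52 -0.5   2.09  0.    1.56 -1.86]
top -0.055 430 0.058
top -0.03 420 0.0584
top 0 419 0.0583
top 0.03 416 0.0584
top 0.055 403 0.0577
side -0.055 243 0.059
side -0.03 238 0.0597
side 0 237 0.0597
side 0.03 240 0.0597
side 0.055 221 0.0593
```

View pics/both2.png

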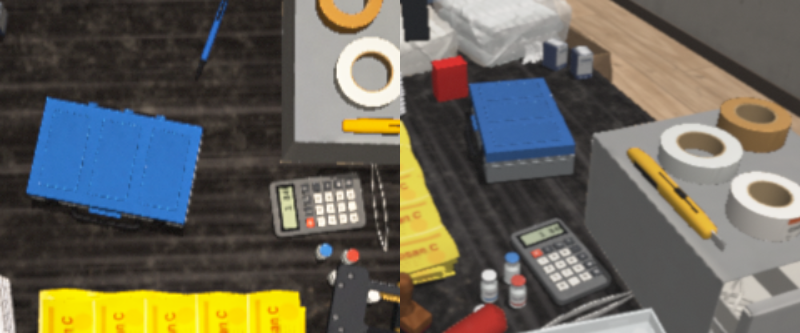

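The picture shows the lid shut flat at (115,160), its top face 58 mm above the table along its whole depth. The vials are still standing at (490,285), and the robot is clear.

```bash
python3 -c "
from cell import order;print(order.close_job())"
```

```text
the job is handed in; nothing more can be done
None
```

The standing carton was pushed over and lies flat in its bay, the lid was then closed and pressed fully shut (top face 58 mm above the table), the vials are still standing, and the job was handed in at about 18.5 s.

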